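# Press the reset button under a push-latch cover

## Robot

A 6-joint arm with a two-finger parallel gripper is mounted at the origin on the work surface. World frame = base frame: x ahead of the robot, y to its left, z up, the work surface at z = 0. Lengths are in m, angles in rad, forces in N, time in s.
With the tool pointing down it reaches from about 0.375 to 0.9 m from the base axis. Payload 3.1 kg.
Tool frame: the origin (TCP) lies on the centre line of the jaws, within the pads' length; the fingertips stand 8 mm ahead of it and the grasp point (between the pads) lies 11 mm behind it; z points along the fingers, y is the line along which they close (so a half turn about z gives the same grasp; the last joint's range is limited). The gripper opens to 85 mm and grips with 20 to 120 N. Pads are 22 mm wide; open, the fingers measure 114 mm over their backs; the gripper's body (76 mm by 85 mm) begins 54 mm behind the grasp point. The pads swing forward as they close: fully open they stand 13 mm farther back than shut.
Start: joints at [-1.385, 0.527, 1.433, -0, 1.181, -0.178], TCP at [0.222, -0.584, 0.239] pointing down, gripper open.
Joint ranges: [-3.08, 3.08], [-0.75, 2.2], [0.22, 2.44], [-1.43, 4.57], [0, 2.65], [-2.85, 2.85]. Speed limits (rad/s): [2.79, 2.79, 3.14, 3.14, 3.14, 3.14].

## Interface

Orientations are given as a unit quaternion [x, y, z, w].
In Python, from station import * gives the robot as it stands.
- The arm moves only by the tool play_rows, never from a script. Its argument "rows" is a list of rows, each a list of 3 entries, a list of its own where there are three numbers: the turn, a rotation vector about the tool's x, y, z in degrees, then the shift along the tool's x, y, z in mm, then the closure, from 0 (fully open) to 1 (shut). In form: [[[ax, ay, az], [dx, dy, dz], jaw], ...]. A call has 1 to 12 rows; each row shifts and turns the commanded pose from where the row before left it, along the tool's axes as they then stand; what a row does not reach is not made up. A row lasts 1/12 s, in which the tool goes at most 41.7 mm and 7.16 degrees, less where a joint would pass 70% of its speed; a pose out of reach is approached as far as the arm can. A call with a gripper value outside its range is refused whole. The fingers move at their own pace and stop on an object; "grip_force" is the grip in N (left out, the last holds). Time passes only in rows, so rows that do not move let the fingers close. It gives the time, the measured TCP pose, the force, the opening and the grip force at its end, in the units of the state.
- sense(): the state, without advancing time (a new reading comes with each control period).
- snapshot(name): name is "scene" or "top" or "wrist"; returns (picture, depth): 420x560x3 uint8, red, green, blue; 420x560 float32, m along the optical axis (not along the pixel's ray), 0 where there is no reading.
- get_calibration(name): a dict with "vfov" (degrees; the focal length in pixels is half the picture's height over the tangent of half this angle, whatever the lens; pixels are square), "cx", "cy" (the principal point, pixels), "k1" (the pictures are not rectified: a ray, as slopes to the right and down, at radius r is drawn at 1 + k1 r^2 times it, then the intrinsics apply), "xyz" and "attitude" of the camera in the world. Camera axes: x right, y down, z forward; pixel columns grow to the right and rows downward; lengths in m; the calibration is good to about 2 mm. A picture is of the moment at which its call begins: read the wrist's pose just before it. get_calibration takes no time and is no camera call; for the wrist camera it gives the pose at the moment of the call.
- sign_off(): hands the job in; it is judged then, once.
The state is a dict: "t": time; "q": joint angles; "qd": joint speeds; "tau": joint torques, N m; "tcp_pos": TCP position; "tool_rot": TCP orientation; "force": force on the tool from outside, world axes, zero at the start; "ft_torque": the same for the moment, N m; "finger_gap": opening from 0.0 (shut) to 1.0 (fully open); "gripper_force": force on a finger pad.
Only numpy, scipy, OpenCV 4.12 (cv2) and the standard library are available. Lean on these libraries where they do the work, as an engineer would, in place of code of your own. Each camera call takes 0.05 s, during which the arm holds its last target. There are 200 camera calls.

## Task

On the test unit, press the yellow cover all the way in and let go so that it pops open, press the green button under it fully down, then push the cover back down and press it in until its latch catches, leaving it shut. Only press and push with the fingertips: leave the red button alone, and leave the loose things on the bench and on the unit where they are.

Things in the scene. Friction and masses are not known exactly. Their poses are not given: they have to be found in the camera images.
- test_unit: grey box-shaped bench test unit with blue top edges, fixed to the bench, 220 (its x) x 190 (its y) x 100 mm high; origin at the centre of its underside, z up. Seen from the robot its front (-x) has sockets and a small display. In its flat top is a rectangular pocket, x from -44 to +54 mm, y from -68 to +68 mm, 45 mm deep, closed by the cover
- cover (a joint): angle (rad) of the yellow push-latch cover: 0 = latched, flush with the unit's top; inner stop at about -0.085 (the pad 5 mm lower); open stop at 1.45 (83 degrees, free edge 90 mm above the unit's top). From latched, pressed nearly to the inner stop (beyond -0.075) and released, it springs open in about 1.5 s. From open, pressed to that stop and released, it stays latched at 0; released short of it, it springs open
- cover_pad (a point): centre of the top of the black ribbed press pad on the cover's outer face, 30 (along x) x 44 mm, 4 mm proud of the cover, 65 mm from the hinge; it moves with the cover. Pressing takes 2 to 4 N here. With the cover open, its outer face looks away from the robot and up: it is closed by pushing that face towards the robot and down
- cover_hinge (a point): middle of the hinge line of the cover, a plate 90 (along the unit's x) x 132 x 5 mm hinged on its far edge. The line runs along the unit's y axis at the height of the unit's top face (100 mm above the bench), 50 mm to +x of the unit's centre. Does not move
- green_button_top (a point): centre of the top of the green push button, 28 mm across, in the pocket under the cover; its top is 16 mm below the unit's top face. 34 mm to the left or the right (y) of the pocket's middle, 62 mm from the hinge line; it changes sides with the red button
- green_button (a joint): travel of the green button in m: 0 = up, 0.006 = fully down (5 N); it springs back
- red_button_top (a point): centre of the top of the red push button, of the same size, 68 mm beside the green one. Not to be pressed
- red_button (a joint): travel of the red button in m: 0 = up
- terminal_block: loose orange terminal block, 22 x 45 x 24 mm, lying on the unit's top in front of the cover, about 88 mm to -x of the unit's centre; origin at the centre of its underside. Leave it
- water_bottle: loose clear water bottle with a blue cap, 64 mm across, 200 mm high, standing on the bench; origin at its foot. Leave it
- screwdriver: loose screwdriver with red handle lying on the bench. Leave it
- contactor: loose grey and black contactor, 75 x 45 x 80 mm, standing on the bench; origin at the centre of its underside. Leave it
- tape_roll: loose yellow roll of tape, 90 mm across, 19 mm high, lying flat; origin at the centre of its underside. Leave it
- multimeter: loose yellow multimeter, 150 x 75 x 34 mm, lying on the bench; origin at the centre of its underside. Leave it
- marker_cup: loose empty blue cup, 72 mm across, 100 mm high, on the bench; origin at the centre of its underside. Leave it

How it is judged:
By the outcome, as a careful person would: the job done as asked, in the order asked, and still so for the second after the job is handed in, with the robot touching nothing.
It also fails if it takes over 58 s, if anything falls off the work surface, if the arm or the gripper's body presses on something with over 40 N, if the wrist force passes 120 N, or if a joint passes its speed limit or range.

## Working session

There is one attempt and no reset: what is moved stays moved. The work goes in short steps, Python scripts to look and compute and a tool call to move; the robot and the scene stay as the last step left them, time stands still between calls to the robot, and variables do not carry over. Pictures are saved under pics/ and viewed, at most 10 in all, crops included, and the job is handed in when it is done.

Besides the shell and the picture viewer there is one more tool, called by a JSON object that holds its "op" and its "data". play_rows: Moves the arm, as the interface text tells. Its arguments: {"type":"object","properties":{"rows":{"type":"array","items":{"type":"array"}},"grip_force":{"type":"number"}},"required":["rows"]}

```bash
mkdir -p pics; ls
cat > h.py <<'E'
from station import *
import numpy as np, cv2
from scipy.spatial.transform import Rotation as R
def cam(name):
    c=get_calibration(name); f=210/np.tan(np.radians(c["vfov"])/2)
    K=np.array([[f,0,c["cx"]],[0,f,c["cy"]],[0,0,1.]]); return c,K
def att(c):
    a=np.array(c["attitude"],float)
    return a if a.shape==(3,3) else R.from_quat(a).as_matrix()
def cloud(name,depth,c=None):
    c0,K=cam(name); c=c or c0
    h,w=depth.shape; v,u=np.mgrid[0:h,0:w]
    x=(u-K[0,2])/K[0,0]; y=(v-K[1,2])/K[1,1]; k=c["k1"]
    a,b=x.copy(),y.copy()
    for _ in range(20):
        s=1+k*(a*a+b*b); a,b=x/s,y/s
    P=np.stack([a*depth,b*depth,depth],-1)
    return P@att(c).T+np.array(c["xyz"])
E
python3 - <<'E'
from h import *
s=sense(); print(s)
for n in ["scene","top"]:
    print(get_calibration(n))
    p,d=snapshot(n); cv2.imwrite(f"pics/{n}1.png",p[...,::-1]); np.savez(f"{n}1.npz",p=p,d=d,X=cloud(n,d))
E
```

```text
pics
{'t': 0.0, 'q': array([-1.38552249e+00,  5.28470497e-01,  1.43389123e+00,  6.43589097e-06,
        1.18143224e+00, -1.78497834e-01]), 'qd': array([ 0.00126824,  0.00189972, -0.00053955, -0.00086898,  0.00037299,
       -0.0004603 ]), 'tau': array([ 2.45730587e-05, -4.42348301e+01, -1.78024596e+01, -2.23095635e-04,
        8.48617055e-03,  7.24711725e-06]), 'tcp_pos': array([ 0.22227501, -0.5833881 ,  0.23833448]), 'tool_rot': array([ 9.83503949e-01,  1.80883308e-01, -7.53290849e-07, -1.10065817e-03]), 'force': array([ 0.2751255 , -1.04833426,  0.14760952]), 'ft_torque': array([-0.0290567 , -0.05454285, -0.0039264 ]), 'gripper_force': 0.0, 'finger_gap': 1.0009364277169142}
{'vfov': 43.28453881948075, 'cx': 275.37611330881714, 'cy': 208.4713097890253, 'k1': -0.05778708459905387, 'xyz': array([1.38289243, 0.11186497, 1.42330279]), 'attitude': array([ 0.64263187,  0.7100316 , -0.20902801, -0.19795632])}
{'vfov': 52.36197653194029, 'cx': 275.1873804095455, 'cy': 206.59882966166685, 'k1': -0.11631581165001577, 'xyz': array([0.29492079, 0.02959442, 1.37180699]), 'attitude': array([ 0.71313923, -0.6963432 ,  0.05201268, -0.06191336])}
```

View pics/scene1.png

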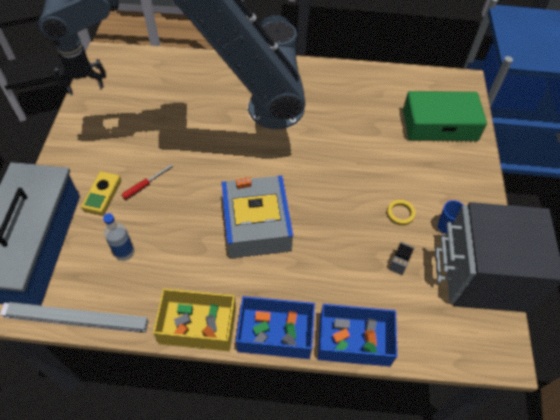

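View pics/top1.png

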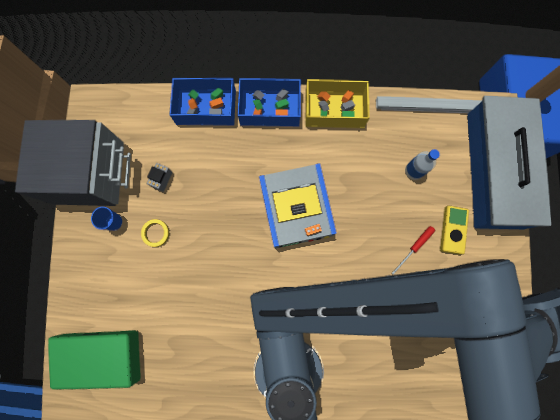

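The scene picture shows the unit at about (257,215). In the top picture its cover is at (297,203), the black pad at (298,209) and the orange block at (313,231); nothing else is near the unit. Next I'll locate it from depth and colour.

Run:
```python
from h import *
for n,(u0,u1,v0,v1) in {"top":(255,340,160,255),"scene":(215,300,170,260)}.items():
    z=np.load(n+"1.npz"); p,X=z["p"][v0:v1,u0:u1].astype(int),z["X"][v0:v1,u0:u1]
    r,g,b=p[...,0],p[...,1],p[...,2]
    top=abs(X[...,2]-.1)<.012
    T=X[top]; print(n,"top z",np.median(T[:,2]),len(T))
    rr=cv2.minAreaRect((T[:,:2]*1000).astype(np.float32)); print("toprect",rr)
    ye=top&(r>150)&(g>120)&(b<90); Y=X[ye]
    print("cover",cv2.minAreaRect((Y[:,:2]*1000).astype(np.float32)),np.median(Y[:,2]))
    c=Y.mean(0); 
    dk=(r<70)&(g<70)&(b<70)&(np.linalg.norm(X[...,:2]-c[:2],axis=-1)<.045)
    print("pad",X[dk].mean(0),dk.sum())
    o=(r>170)&(g<130)&(b<90)&(X[...,2]>.1); print("block",X[o].mean(0),o.sum(), cv2.minAreaRect((X[o][:,:2]*1000).astype(np.float32)))
    bl=(b>150)&(r<90)&top; Bp=X[bl][:,:2]; 
    lab=cv2.kmeans(Bp.astype(np.float32),2,None,(3,50,1e-6),5,cv2.KMEANS_PP_CENTERS)
    for k in (0,1):
        q=Bp[lab[1][:,0]==k]; m=q.mean(0); d=np.linalg.svd(q-m)[2][0]; print("edge",m,np.degrees(np.arctan2(d[1],d[0])),len(q))
```

```text
top top z 0.09960976349409534 4369
toprect ((511.96185302734375, -16.322547912597656), (222.1729736328125, 192.2881622314453), 13.412759780883789)
cover ((489.9649963378906, -20.51781463623047), (140.8709259033203, 130.21621704101562), 13.384224891662598) 0.10007805954444837
pad [ 0.49867974 -0.02743455  0.10386246] 36
block [ 0.42830858 -0.05156178  0.11946981] 9 ((427.34088134765625, -60.378379821777344), (15.277143478393555, 40.384437561035156), 3.8028900623321533)
edge [0.48842678 0.06996   ] -166.547322171134 304
edge [ 0.5293363  -0.10110346] -166.54891275081334 310
scene top z 0.09995839322869149 3902
toprect ((512.6513061523438, -14.3316650390625), (229.34542846679688, 192.641357421875), 13.702252388000488)
cover ((515.4406127929688, -13.841293334960938), (96.91228485107422, 131.32579040527344), 13.536880493164062) 0.10024377380829286
pad [ 0.50023414 -0.01850153  0.10460989] 69
block [ 0.43811599 -0.06320816  0.12342289] 48 ((436.11590576171875, -61.71785354614258), (23.199745178222656, 42.194236755371094), 17.721609115600586)
edge [ 0.53984209 -0.09831841] 13.31593448160995 271
edge [0.49817372 0.0716602 ] 13.3268571276994 249
```

{"op": "play_rows", "data": {"rows": [[[0, 0, 3.7], [0, 0, 0], 1], [[0, 0, 3.7], [0, 0, 0], 1], [[0, 0, 0], [10, -12, 0], 1], [[0, 0, 0], [20, -24, 0], 1], [[0, 0, 0], [20, -24, 0], 1], [[0, 0, 0], [20, -24, 0], 1], [[0, 0, 0], [20, -24, 0], 1], [[0, 0, 0], [20, -24, 0], 1], [[0, 0, 0], [20, -24, 0], 1], [[0, 0, 0], [20, -24, 0], 1], [[0, 0, 0], [20, -24, 0], 1], [[0, 0, 0], [20, -24, 0], 1]]}}

```text
t: 1.1
tcp_pos: [0.3544, -0.3165, 0.2391]
tool_rot: [0.993, 0.117, -0.0, -0.0]
force: [0.4, -0.3, 0.2]
finger_gap: 0.002
gripper_force: 0.0
```

{"op": "play_rows", "data": {"rows": [[[0, 0, 0], [20, -24, 0], 1], [[0, 0, 0], [20, -24, 0], 1], [[0, 0, 0], [20, -24, 0], 1], [[0, 0, 0], [20, -24, 0], 1], [[0, 0, 0], [20, -24, 0], 1], [[0, 0, 0], [20, -24, 0], 1], [[0, 0, 0], [20, -24, 0], 1], [[0, 0, 0], [20, -24, 0], 1], [[0, 0, 0], [20, -24, 0], 1], [[0, 0, 0], [20, -24, 0], 1], [[0, 0, 0], [10, -14, 0], 1], [[0, 0, 0], [0, 0, 0], 1]]}}

```text
t: 2.1
tcp_pos: [0.5001, -0.0193, 0.2391]
tool_rot: [0.993, 0.119, 0.0, -0.001]
force: [0.4, -0.1, -0.2]
finger_gap: -0.002
gripper_force: 0.0
```

```bash
cat >> h.py <<'E'
C=np.array([0.512,-0.0155]); YAW=np.radians(13.4)
def unit(P):
    P=np.atleast_2d(P); d=P[:,:2]-C; c,s=np.cos(YAW),np.sin(YAW)
    return np.c_[d[:,0]*c+d[:,1]*s,-d[:,0]*s+d[:,1]*c,P[:,2]]*1000
def st():
    s=sense(); M=R.from_quat(s["tool_rot"]).as_matrix()
    print("t",round(s["t"],2),"unit mm",unit(s["tcp_pos"])[0].round(1),"xyz",s["tcp_pos"].round(4),"toolx yaw",np.degrees(np.arctan2(M[1,0],M[0,0])).round(2),"z",M[:,2].round(3),"F",s["force"].round(2),"gap",round(s["finger_gap"],2))
E
python3 - <<'E'
from h import *
st()
p,d=snapshot("wrist"); X=cloud("wrist",d); cv2.imwrite("pics/w1.png",p[...,::-1])
np.savez("w1.npz",p=p,d=d,X=X); print(get_calibration("wrist"))
E
```

```text
t 2.1 unit mm [-12.4  -0.9 239.1] xyz [ 0.5001 -0.0193  0.2391] toolx yaw 13.68 z [ 0.     0.001 -1.   ] F [ 0.44 -0.08 -0.18] gap -0.0
{'vfov': 58.954363257705765, 'cx': 279.0755280175029, 'cy': 211.84150497126222, 'k1': 0.017958049554095072, 'xyz': array([ 0.57091083, -0.0031942 ,  0.37297879]), 'attitude': array([ 0.77794862, -0.61095932, -0.09063149,  0.11537155])}
```

View pics/w1.png

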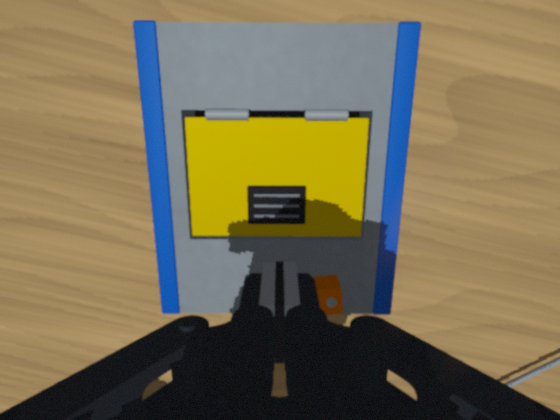

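The wrist picture shows the pad centred at (277,205), the cover with corners (185,115), (370,113), (362,237) and (190,237), and the block at (329,294). I'll refine the unit's pose from this picture.

Run:
```python
from h import *
z=np.load("w1.npz"); p,X=z["p"].astype(int),z["X"]
for n,(u,v) in dict(pad=(277,205),c1=(186,117),c2=(369,117),c3=(362,237),c4=(190,237),b1=(140,60),b2=(408,60),b3=(172,300),b4=(383,300),blk=(329,292)).items(): print(n,X[v,u].round(4),unit(X[v,u])[0].round(1))
r,g,b=p[...,0],p[...,1],p[...,2]
ye=(g>60)&(b<60)&(r>1.0*g)&(abs(X[...,2]-.1)<.008)
print(cv2.minAreaRect((X[ye][:,:2]*1000).astype(np.float32)), np.median(X[ye][:,2]))
```

```text
pad [ 0.4968 -0.0197  0.1052] [-15.7  -0.5 105.2]
c1 [0.5432 0.0584 0.0991] [47.4 64.7 99.1]
c2 [ 0.5742 -0.0707  0.0895] [ 47.7 -68.2  89.5]
c3 [ 0.4843 -0.0924  0.0951] [-44.7 -68.4  95.1]
c4 [0.4524 0.0407 0.0963] [-45.   68.5  96.3]
b1 [0.5729 0.0944 0.1005] [ 84.7  92.8 100.5]
b2 [ 0.6159 -0.0821  0.1012] [ 85.6 -88.8 101.2]
b3 [0.3958 0.045  0.1002] [-99.   85.7 100.2]
b4 [ 0.4374 -0.1237  0.1009] [-97.6 -88.  100.9]
blk [ 0.4454 -0.0723  0.1238] [-78.  -39.8 123.8]
((481.25677490234375, -22.398712158203125), (159.49343872070312, 137.02906799316406), 13.068865776062012) 0.09980394836320561
```

{"op": "play_rows", "data": {"rows": [[[0, 0, 0], [-2.5, 0, 15], 1], [[0, 0, 0], [0, 0, 25], 1], [[0, 0, 0], [0, 0, 25], 1], [[0, 0, 0], [0, 0, 25], 1], [[0, 0, 0], [0, 0, 20], 1], [[0, 0, 0], [0, 0, 12], 1], [[0, 0, 0], [0, 0, 3], 1], [[0, 0, 0], [0, 0, 2], 1], [[0, 0, 0], [0, 0, 0], 1]]}}

```text
t: 2.9
tcp_pos: [0.4963, -0.0235, 0.1125]
tool_rot: [0.993, 0.117, -0.001, -0.0]
force: [-0.3, -0.4, 0.6]
finger_gap: 0.003
gripper_force: 0.4
```

{"op": "play_rows", "data": {"rows": [[[0, 0, 0], [0, 0, 1], 1], [[0, 0, 0], [0, 0, 1], 1], [[0, 0, 0], [0, 0, 1], 1], [[0, 0, 0], [0, 0, 0], 1]]}}

```text
t: 3.23
tcp_pos: [0.4975, -0.0232, 0.1099]
tool_rot: [0.993, 0.117, 0.001, 0.001]
force: [-1.9, -1.8, 2.6]
finger_gap: -0.0
gripper_force: 1.4
```

{"op": "play_rows", "data": {"rows": [[[0, 0, 0], [0, 0, 1], 1], [[0, 0, 0], [0, 0, 1], 1], [[0, 0, 0], [0, 0, 1], 1], [[0, 0, 0], [0, 0, 0], 1]]}}

```text
t: 3.57
tcp_pos: [0.4975, -0.0232, 0.1068]
tool_rot: [0.993, 0.117, 0.001, 0.0]
force: [-2.5, -3.0, 7.7]
finger_gap: -0.004
gripper_force: 3.7
```

{"op": "play_rows", "data": {"rows": [[[0, 0, 0], [0, 0, 0.7], 1], [[0, 0, 0], [0, 0, 0], 1]]}}

```text
t: 3.73
tcp_pos: [0.4975, -0.0232, 0.1067]
tool_rot: [0.993, 0.117, 0.001, 0.0]
force: [-2.9, -2.8, 12.2]
finger_gap: -0.0
gripper_force: 6.1
```

At the inner stop: the force rises with no further travel. Releasing by going up quickly.

{"op": "play_rows", "data": {"rows": [[[0, 0, 0], [0, 0, -20], 1], [[0, 0, 0], [-5, 0, -35], 1], [[0, 0, 0], [-10, 0, -38], 1], [[0, 0, 0], [-10, 0, -38], 1], [[0, 0, 0], [-10, 0, -20], 1], [[0, 0, 0], [0, 0, 0], 1], [[0, 0, 0], [0, 0, 0], 1], [[0, 0, 0], [0, 0, 0], 1], [[0, 0, 0], [0, 0, 0], 1], [[0, 0, 0], [0, 0, 0], 1], [[0, 0, 0], [0, 0, 0], 1], [[0, 0, 0], [0, 0, 0], 1]]}}

```text
t: 4.73
tcp_pos: [0.4628, -0.0308, 0.2556]
tool_rot: [0.993, 0.117, -0.001, -0.0]
force: [0.5, 0.7, 0.1]
finger_gap: -0.002
gripper_force: 0.0
```

{"op": "play_rows", "data": {"rows": [[[0, 0, 0], [0, 0, 0], 1], [[0, 0, 0], [0, 0, 0], 1], [[0, 0, 0], [0, 0, 0], 1], [[0, 0, 0], [0, 0, 0], 1], [[0, 0, 0], [0, 0, 0], 1], [[0, 0, 0], [0, 0, 0], 1], [[0, 0, 0], [0, 0, 0], 1], [[0, 0, 0], [0, 0, 0], 1], [[0, 0, 0], [0, 0, 0], 1], [[0, 0, 0], [0, 0, 0], 1]]}}

```text
t: 5.57
tcp_pos: [0.4629, -0.031, 0.2566]
tool_rot: [0.993, 0.117, 0.0, 0.0]
force: [-0.5, 0.6, 0.1]
finger_gap: 0.002
gripper_force: 0.0
```

Run:
```python
from h import *
st()
p,d=snapshot("wrist"); X=cloud("wrist",d); cv2.imwrite("pics/w2.png",p[...,::-1])
p=p.astype(int); r,g,b=p[...,0],p[...,1],p[...,2]
for n,m in dict(green=(g>1.5*r)&(g>1.5*b)&(g>50),red=(r>2*g)&(r>2*b)&(r>60)).items():
    m&=(X[...,2]>.07)&(X[...,2]<.1)
    if m.sum(): print(n,m.sum(),unit(X[m].mean(0)),np.argwhere(m).mean(0))
```

```text
t 5.57 unit mm [-51.3  -3.7 256.6] xyz [ 0.4629 -0.031   0.2566] toolx yaw 13.44 z [ 0. -0. -1.] F [-0.51  0.62  0.11] gap 0.0
green 839 [[-11.57632723  35.08594956  87.26098141]] [142.94159714 231.33611442]
red 849 [[-11.45781072 -32.02791235  87.21602181]] [142.94699647 314.4664311 ]
```

View pics/w2.png

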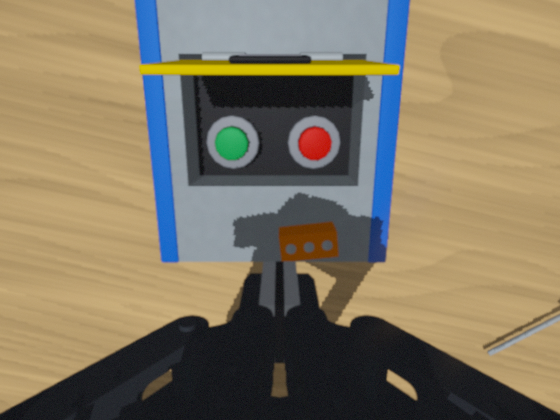

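The wrist picture shows the cover fully open, with its edge along row 68. The green button is at (231,143), on +y, and the red one at (314,143). The block has not been disturbed. Checking the bezel height before pressing.

Run:
```python
from h import *
p,d=snapshot("wrist"); X=cloud("wrist",d)
for u,v in [(231,143),(231,137),(231,152),(231,163),(209,143),(253,143),(272,143),(231,175),(231,68)]: print(u,v,unit(X[v-1:v+2,u-1:u+2].reshape(-1,3).mean(0)).round(1))
```

```text
231 143 [[-11.6  35.3  87.3]]
231 137 [[-6.8 35.2 87.2]]
231 152 [[-18.8  35.6  87.1]]
231 163 [[-29.4  37.2  77.4]]
209 143 [[-12.8  55.   77.2]]
253 143 [[-12.7  18.3  77.3]]
272 143 [[-15.1   2.9  55.2]]
231 175 [[-43.6  40.1  57.9]]
231 68 [[ 37.2  21.  189.4]]
```

{"op": "play_rows", "data": {"rows": [[[0, 0, 0], [16, -13, 0], 1], [[0, 0, 0], [16, -13, 0], 1], [[0, 0, 0], [15.5, -12, 0], 1], [[0, 5, 0], [0, 0, 0], 1], [[0, 5, 0], [0, 0, 0], 1], [[0, 0, 0], [-3.8, 0, 21.7], 1], [[0, 0, 0], [-3.8, 0, 21.7], 1], [[0, 0, 0], [-3.8, 0, 21.7], 1], [[0, 0, 0], [-3.8, 0, 21.7], 1], [[0, 0, 0], [0, 0, 0], 1]]}}

```text
t: 6.5
tcp_pos: [0.4977, 0.0175, 0.1651]
tool_rot: [0.99, 0.116, 0.083, -0.012]
force: [-1.3, -0.7, -0.2]
finger_gap: 0.004
gripper_force: 0.0
```

Run:
```python
from h import *
st()
```

```text
t 6.5 unit mm [ -6.2  35.4 165.1] xyz [0.4977 0.0175 0.1651] toolx yaw 13.4 z [ 0.161  0.042 -0.986] F [-1.35 -0.67 -0.24] gap 0.0
```

{"op": "play_rows", "data": {"rows": [[[0, 0, 0], [-1.8, 0, 21.7], 1], [[0, 0, 0], [-3.8, 0, 21.7], 1], [[0, 0, 0], [-2.6, 0, 14.8], 1], [[0, 0, 0], [-1, 0, 6], 1], [[0, 0, 0], [-0.3, 0, 2], 1], [[0, 0, 0], [-0.3, 0, 2], 1], [[0, 0, 0], [0, 0, 0], 1]]}}

```text
t: 7.08
tcp_pos: [0.5032, 0.0174, 0.1004]
tool_rot: [0.989, 0.117, 0.087, -0.01]
force: [-0.0, -0.2, 0.7]
finger_gap: -0.0
gripper_force: 0.0
```

{"op": "play_rows", "data": {"rows": [[[0, 0, 0], [-0.3, 0, 1.5], 1], [[0, 0, 0], [-0.3, 0, 1.5], 1], [[0, 0, 0], [0, 0, 0], 1]]}}

```text
t: 7.33
tcp_pos: [0.5031, 0.0174, 0.0971]
tool_rot: [0.989, 0.117, 0.087, -0.01]
force: [-0.1, -0.2, 1.4]
finger_gap: 0.001
gripper_force: 0.7
```

{"op": "play_rows", "data": {"rows": [[[0, 0, 0], [-0.2, 0, 1.2], 1], [[0, 0, 0], [-0.2, 0, 1.2], 1], [[0, 0, 0], [0, 0, 0], 1]]}}

```text
t: 7.58
tcp_pos: [0.5031, 0.0174, 0.0944]
tool_rot: [0.989, 0.117, 0.087, -0.01]
force: [1.4, -0.3, 1.6]
finger_gap: 0.0
gripper_force: 1.5
```

{"op": "play_rows", "data": {"rows": [[[0, 0, 0], [-0.2, 0, 1.2], 1], [[0, 0, 0], [-0.2, 0, 1.2], 1], [[0, 0, 0], [0, 0, 0], 1]]}}

```text
t: 7.83
tcp_pos: [0.5031, 0.0174, 0.0918]
tool_rot: [0.989, 0.117, 0.087, -0.01]
force: [1.3, 0.1, 4.4]
finger_gap: -0.001
gripper_force: 2.2
```

{"op": "play_rows", "data": {"rows": [[[0, 0, 0], [-0.2, 0, 1], 1], [[0, 0, 0], [0, 0, 0], 1]]}}

```text
t: 8.0
tcp_pos: [0.5031, 0.0174, 0.091]
tool_rot: [0.989, 0.117, 0.087, -0.01]
force: [0.1, -0.5, 7.5]
finger_gap: -0.0
gripper_force: 3.4
```

{"op": "play_rows", "data": {"rows": [[[0, 0, 0], [-0.2, 0, 1], 1], [[0, 0, 0], [0, 0, 0], 1]]}}

```text
t: 8.17
tcp_pos: [0.5031, 0.0174, 0.0908]
tool_rot: [0.989, 0.117, 0.088, -0.01]
force: [-1.4, 0.3, 14.7]
finger_gap: 0.002
gripper_force: 7.0
```

{"op": "play_rows", "data": {"rows": [[[0, 0, 0], [3.5, 0, -20], 1], [[0, 0, 0], [5.7, 0, -32.5], 1], [[0, 0, 0], [5.7, 0, -32.5], 1], [[0, 0, 0], [5.7, 0, -32.5], 1], [[0, 0, 0], [5.7, 0, -32.5], 1], [[0, 0, 0], [2.6, 0, -15], 1], [[0, -5, 0], [0, 0, 0], 1], [[0, -5, 0], [0, 0, 0], 1], [[0, 0, 0], [30, 12, 0], 1], [[0, 0, 0], [30, 12, 0], 1], [[0, 0, 0], [29, 11, 0], 1], [[0, 0, 0], [0, 0, 0], 1]]}}

```text
t: 9.17
tcp_pos: [0.602, 0.0028, 0.2561]
tool_rot: [0.993, 0.117, 0.002, 0.001]
force: [-0.2, 0.4, 0.1]
finger_gap: 0.003
gripper_force: 0.0
```

Run:
```python
from h import *
st()
```

```text
t 9.17 unit mm [ 91.8  -3.  256.1] xyz [0.602  0.0028 0.2561] toolx yaw 13.42 z [ 0.004 -0.001 -1.   ] F [-0.2   0.44  0.15] gap 0.0
```

{"op": "play_rows", "data": {"rows": [[[0, 0, 0], [0, -1, 26], 1], [[0, 0, 0], [0, -1, 26], 1], [[0, 0, 0], [0, 0, 24], 1], [[0, 0, 0], [-15, 0, 0], 1], [[0, 0, 0], [-13, 0, 0], 1], [[0, 0, 0], [0, 0, 0], 1]]}}

```text
t: 9.67
tcp_pos: [0.5652, -0.0001, 0.1791]
tool_rot: [0.993, 0.117, -0.004, -0.001]
force: [0.2, 1.0, 0.4]
finger_gap: 0.001
gripper_force: 0.3
```

Run:
```python
from h import *
st()
```

```text
t 9.67 unit mm [ 55.3   2.7 179.1] xyz [ 5.652e-01 -1.000e-04  1.791e-01] toolx yaw 13.42 z [-0.008  0.001 -1.   ] F [0.24 1.04 0.36] gap 0.0
```

{"op": "play_rows", "data": {"rows": [[[0, 0, 0], [-7.5, 0, 1], 1], [[0, 0, 0], [-8, 0, 1.5], 1], [[0, 0, 0], [-5.8, 0, 2.3], 1], [[0, 0, 0], [-5.8, 0, 2.3], 1], [[0, 0, 0], [-5.4, 0, 3.3], 1], [[0, 0, 0], [-5.3, 0, 3.3], 1], [[0, 0, 0], [-4.7, 0, 4.2], 1], [[0, 0, 0], [-4.7, 0, 4.2], 1], [[0, 0, 0], [-3.9, 0, 5], 1], [[0, 0, 0], [-3.9, 0, 5], 1], [[0, 0, 0], [0, 0, 0], 1]]}}

```text
t: 10.58
tcp_pos: [0.5142, -0.0133, 0.1478]
tool_rot: [0.993, 0.117, -0.001, -0.0]
force: [-0.1, -1.0, 1.8]
finger_gap: -0.001
gripper_force: 0.8
```

Run:
```python
from h import *
st()
p,d=snapshot("wrist"); cv2.imwrite("pics/w3.png",p[...,::-1])
```

```text
t 10.58 unit mm [  2.6   1.6 147.8] xyz [ 0.5142 -0.0133  0.1478] toolx yaw 13.44 z [-0.003  0.    -1.   ] F [-0.07 -1.02  1.75] gap -0.0
```

View pics/w3.png

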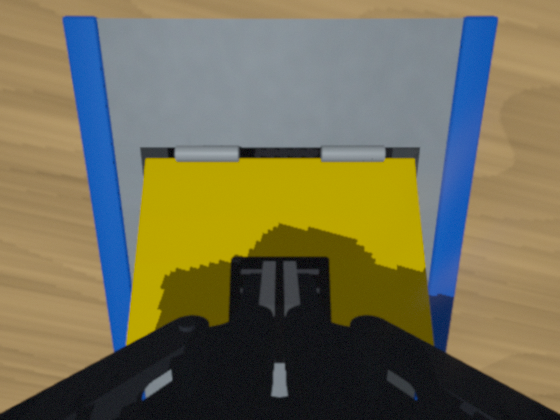

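The picture shows the tips on the pad, around (280,285), with the cover about 30° from shut. I'll continue down the arc.

{"op": "play_rows", "data": {"rows": [[[0, 0, 0], [-4, 0, 5.6], 1], [[0, 0, 0], [-4, 0, 5.6], 1], [[0, 0, 0], [-3, 0, 6], 1], [[0, 0, 0], [-2.5, 0, 6], 1], [[0, 0, 0], [-1.5, 0, 6], 1], [[0, 0, 0], [-1, 0, 6], 1], [[0, 0, 0], [0, 0, 2], 1], [[0, 0, 0], [0, 0, 1.5], 1], [[0, 0, 0], [0, 0, 0], 1]]}}

```text
t: 11.38
tcp_pos: [0.4995, -0.0171, 0.1099]
tool_rot: [0.993, 0.117, -0.001, -0.0]
force: [-0.0, -1.2, 3.1]
finger_gap: -0.003
gripper_force: 1.3
```

{"op": "play_rows", "data": {"rows": [[[0, 0, 0], [0, 0, 1], 1], [[0, 0, 0], [0, 0, 1], 1], [[0, 0, 0], [0, 0, 0], 1]]}}

```text
t: 11.63
tcp_pos: [0.4995, -0.017, 0.1082]
tool_rot: [0.993, 0.117, -0.001, -0.0]
force: [-1.1, -1.9, 3.0]
finger_gap: 0.001
gripper_force: 1.4
```

{"op": "play_rows", "data": {"rows": [[[0, 0, 0], [0, 0, 0.7], 1], [[0, 0, 0], [0, 0, 0], 1]]}}

```text
t: 11.8
tcp_pos: [0.4995, -0.017, 0.1076]
tool_rot: [0.993, 0.117, -0.001, -0.0]
force: [-2.1, -2.5, 1.5]
finger_gap: -0.001
gripper_force: 1.4
```

{"op": "play_rows", "data": {"rows": [[[0, 0, 0], [0, 0, 0.8], 1], [[0, 0, 0], [0, 0, 0], 1]]}}

```text
t: 11.97
tcp_pos: [0.4995, -0.017, 0.1072]
tool_rot: [0.993, 0.117, -0.001, -0.0]
force: [-2.1, -2.7, 6.5]
finger_gap: -0.004
gripper_force: 3.4
```

{"op": "play_rows", "data": {"rows": [[[0, 0, 0], [0, 0, 0.8], 1], [[0, 0, 0], [0, 0, 0], 1]]}}

```text
t: 12.13
tcp_pos: [0.4996, -0.017, 0.107]
tool_rot: [0.993, 0.117, -0.0, 0.0]
force: [-3.8, -2.1, 11.1]
finger_gap: -0.002
gripper_force: 6.1
```

At the stop again. Releasing, then checking after a wait.

{"op": "play_rows", "data": {"rows": [[[0, 0, 0], [0, 0, 0.5], 1], [[0, 0, 0], [0, 0, 0], 1], [[0, 0, 0], [0, 0, -15], 1], [[0, 0, 0], [0, 0, -30], 1], [[0, 0, 0], [-5, 0, -35], 1], [[0, 0, 0], [-10, 0, -35], 1], [[0, 0, 0], [-15, 0, -35], 1], [[0, 0, 0], [0, 0, 0], 1], [[0, 0, 0], [0, 0, 0], 1], [[0, 0, 0], [0, 0, 0], 1], [[0, 0, 0], [0, 0, 0], 1], [[0, 0, 0], [0, 0, 0], 1]]}}

```text
t: 13.13
tcp_pos: [0.4704, -0.0235, 0.254]
tool_rot: [0.993, 0.117, -0.002, -0.001]
force: [-0.7, -0.2, -0.3]
finger_gap: 0.0
gripper_force: 0.0
```

{"op": "play_rows", "data": {"rows": [[[0, 0, 0], [0, 0, 0], 1], [[0, 0, 0], [0, 0, 0], 1], [[0, 0, 0], [0, 0, 0], 1], [[0, 0, 0], [0, 0, 0], 1], [[0, 0, 0], [0, 0, 0], 1], [[0, 0, 0], [0, 0, 0], 1], [[0, 0, 0], [0, 0, 0], 1], [[0, 0, 0], [0, 0, 0], 1], [[0, 0, 0], [0, 0, 0], 1], [[0, 0, 0], [0, 0, 0], 1]]}}

```text
t: 13.97
tcp_pos: [0.471, -0.0239, 0.2556]
tool_rot: [0.993, 0.117, 0.0, 0.0]
force: [-0.4, -0.3, 0.5]
finger_gap: -0.001
gripper_force: 0.0
```

Run:
```python
from h import *
st()
p,d=snapshot("wrist"); X=cloud("wrist",d); cv2.imwrite("pics/w4.png",p[...,::-1])
```

```text
t 13.97 unit mm [-41.8   1.3 255.6] xyz [ 0.471  -0.0239  0.2556] toolx yaw 13.44 z [ 0. -0. -1.] F [-0.42 -0.32  0.46] gap -0.0
```

View pics/w4.png

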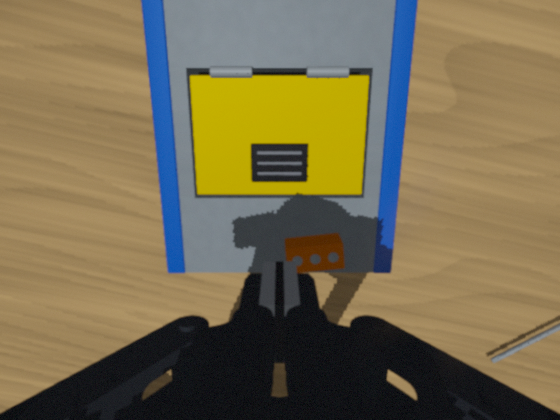

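The picture shows the cover shut flush, with the pad at (279,162), and the block at (315,252) still in place.

```bash
python3 -c "
from station import *
print(sign_off())"
```

```text
the job is handed in; nothing more can be done
None
```

The job is done and handed in at about 14 s: the cover popped open, the green button was pressed to its stop, and the cover is latched shut again, with the red button and loose things left alone.

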